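Turn the sample carousel and load the bottle into its free wide bay

ROBOT

A 6-joint arm with a two-finger parallel gripper is mounted at the origin on the work surface; the furniture and walls round the work are solid. World frame = base frame: x ahead of the robot, y to its left, z up, the work surface at z = 0. Lengths are in m, angles in rad, forces in N, time in s.
With the tool pointing down it reaches from about 0.25 to 0.775 m from the base axis. Payload 4 kg.
Tool frame: the origin (TCP) lies midway between the tips of the shut fingers; the grasp point (between the pads) lies robot.grip_point_offset behind it (robot.grip_point_offset is the distance from the TCP to the grasp point, in m); z points along the fingers, x is the direction in which the jaws open and shut, and the axes are right-handed (so a half turn about z gives the same grasp; the last joint's range is limited). The gripper opens to 94 mm and grips with 3 to 60 N. Pads are 16 mm wide; open, the fingers measure 119 mm over their backs; the gripper's body (75 mm by 177 mm) begins 78 mm behind the grasp point.
Start: joints at [1.069, 0.087, 1.371, -0, 1.684, -0.103], TCP at [0.214, 0.507, 0.206] pointing down, gripper open.
Joint ranges: [-3.1, 3.1], [-0.76, 2.03], [0.27, 2.55], [-1.08, 4.22], [0.17, 2.65], [-2.57, 2.57]. Speed limits (rad/s): [2.79, 2.79, 3.14, 3.14, 3.14, 3.14].

INTERFACE

Orientations are given as [roll, pitch, yaw] about the fixed x, y, z axes, in that order (R = Rz(yaw) Ry(pitch) Rx(roll)).
In Python, from bench import robot, optics, finder gives the robot as it stands. The module is installed in compiled form; this text tells all that it offers.
- The arm moves only by the tool arm_command, never from a script. Its argument "plan" is a list of rows, each a list of 5 numbers: the opening, from 0 (shut) to 1 (fully open), then the shift along the world's x, y, z in m, then the turn about the world's z in degrees. A call has 1 to 10 rows; each row is the pose to reach, as a shift and turn from the pose commanded when the call began; what a row does not reach only later rows make up. A row lasts 1/8 s, in which the tool goes at most 62.5 mm and 10.7 degrees, less where a joint would pass 70% of its speed; a pose out of reach is approached as far as the arm can. A call with a gripper value outside its range is refused whole. The fingers move at their own pace and stop on an object; the grip force is fixed at half the most. Time passes only in rows, so rows that repeat a pose let the fingers close. It gives the time, the measured TCP pose, the force and the opening at its end, in the units of the state.
- robot.get_obs(): the state, without advancing time (a new reading comes with each control period).
- optics.snapshot(name): name is "scene" or "top"; returns a dict with "image" (420x560x3 uint8, red, green, blue), "fx", "fy", "cx", "cy" (pixels), "position" and "rotation" of the camera in the world. Camera axes: x right, y down, z forward; pixel columns grow to the right and rows downward; lengths in m; the calibration is good to about 2 mm. A picture is of the moment at which its call begins. There is no depth.
- robot.close_job(): hands the job in, once; it reports no verdict.
Trained networks look in the newest picture that a camera, given by its name, has taken for a name from the list of things; names that differ only in an ending like _2 or _b are one class to them, and where a whole thing is asked for, a point or a joint stands for the part that bears it (a point fixed in the world has none). Each returns a list of dicts, best first, with "p" (0 to 1); they miss things now and then, are a little off and sometimes report something else, mostly with a low value. They report only what shows in the picture. A call takes as long as a camera call. They do not tell look-alikes from the thing itself.
- finder.masks_of(label, camera): "pixels" (420x560 bool, what is visible of it) and "extent" ([left, top, right, bottom] in pixels, round what is visible of it).
The state is a dict: "time": time; "joint_positions": joint angles; "qvel": joint speeds; "joint_torque": joint torques, N m; "tool_pos": TCP position; "ee_rot": TCP orientation; "wrist_force": force on the tool from outside, world axes, zero at the start; "wrist_torque": the same for the moment, N m; "width": finger opening in m.
Only numpy, scipy, OpenCV 4.12 (cv2) and the standard library are available. Lean on these libraries where they do the work, as an engineer would, in place of code of your own. Each camera call takes 0.05 s, during which the arm holds its last target.

TASK

Turn the sample carousel by the knob of its crank until the empty wide bay stands at the loading point, the middle of the open front marked by the pointer. Then put the loose small amber bottle upright into that bay, setting it down rather than dropping it, and let go of it. Leave the bay at the loading point and do not disturb the red-lidded jar.

Things in the scene. Friction and masses are not known exactly. Their poses are not given: they have to be found in the camera images.
- bottle: The loose round amber glass bottle with white cap and short white tip, 40 mm in diameter, 81 mm tall, about 60 g, upright on the bench left of the carousel. Body 40 mm wide up to about 50 mm height, cap 29 mm: grip the body about 45 mm above its underside. Origin: centre of the underside, z up. (A like bottle stored in the carousel is fixed there, not the one to load.)
- jar: Loose white jar with a red lid, 45 mm in diameter, 62 mm tall, standing near the bottle (they may have changed places). A bystander. Origin: centre of its underside.
- carousel_base: Fixed frame of the carousel, a grey square plate 260 x 260 x 14 mm. Origin: centre of its underside, on the vertical axis of rotation. Its -x side is the open front (towards the robot, within 0.25 rad) with a steel pointer 21 mm high in the middle of the edge. On it turns a disc 236 mm in diameter, top 28 mm above the bench, with four ring-shaped bays 90 degrees apart.
- loading_point (a point): Fixed point on the frame, 80 mm in front of the axis (towards the pointer), 28 mm above the bench: where the centre of the wide bay's floor must be for loading.
- wide_bay (a point): Centre of the floor of the empty wide bay, moving with the carousel; 80 mm from the axis, 28 mm above the bench. Its ring is 52 mm inside, 4 mm thick, 14 mm high (rim 42 mm above the bench). The other bays: opposite, a wide one holding a fixed amber bottle; at the sides two narrow ones (36 mm inside), one empty, one with a fixed glass weighing bottle.
- crank_knob (a point): Grip point on the crank's black upright round knob, 20 mm in diameter, 60 mm from the axis of rotation, 176 mm above the bench; the knob stands from 150 to 196 mm on a flat arm above the hood. Always opposite the wide bay across the axis. Move it along a circle about the axis to turn the carousel; the knob spins freely on its own pin.
- carousel (a joint): Angle of the carousel about the vertical axis, rad, positive anticlockwise seen from above; 0 or 6.283 (any whole turn) when the wide bay is at the loading point. Can turn a whole turn and more either way from any start, about 1 N at the knob, and stays where it is left.
- hood_edge (a point): Middle of the front edge, at the top, of the clear flat hood (fixed), 30 mm in front of the axis, 127 mm above the bench. The hood is 5 mm thick, 260 mm wide and reaches from here to the rear edge on four posts with nuts up to 133 mm; it covers all bays but the one at the front. In front of it the carousel is open from above.
Mind the look-alikes: they are no part of the job. There is more than one size of the bottle; the job needs the largest.

How it is judged:
On the way, in this order (a step that is already met when the one before it is completed fails the run):
1. the empty wide bay stands still at the loading point, within 10 mm, while the bottle is still outside the carousel (horizontal distance between wide_bay and loading_point below 0.01 m and velocity of joint carousel between -0.1 and 0.1 rad/s and horizontal distance between bottle and wide_bay above 0.1 m), for 0.3 s.
2. the bottle stands in the wide bay (horizontal distance between bottle and wide_bay below 0.009 m and z of bottle in the frame of wide_bay below 0.005 m and angle between bottle's own z axis and vertical below 0.1 rad), for 0.2 s.
At the end, for the whole second after the job is handed in: The loose amber bottle stands upright (within 0.1 rad) and at rest on the floor of the wide bay, inside its ring (within 9 mm of its centre, within 5 mm of floor height), released, and the wide bay is at the loading point within 14 mm (all of step 2 and z of bottle in the frame of wide_bay above -0.005 m and linear speed of bottle below 0.02 m/s and horizontal distance between wide_bay and loading_point below 0.014 m and contact force between bottle and the fingers below 0.05 N); the robot touches nothing.
It fails at once if the bottle is dropped onto the carousel (falls at more than 0.8 m/s) (horizontal distance between bottle and wide_bay below 0.05 m and height (world z) of bottle below 0.09 m and linear speed of bottle above 0.8 m/s).
It fails at once if the bottle is tipped over (angle between bottle's own z axis and vertical above 1 rad).
It fails at once if the red-lidded jar is pushed more than 40 mm or knocked over (distance of jar from where it was at the start of the episode above 0.04 m or angle between jar's own z axis and vertical above 0.6 rad).
It also fails if it takes over 58 s, if anything falls off the work surface, if the arm or the gripper's body presses on something with over 40 N, if the wrist force passes 120 N, or if a joint passes its speed limit or range.

## Working session

There is one attempt and no reset: what is moved stays moved. The work goes in short steps, Python scripts to look and compute and a tool call to move; the robot and the scene stay as the last step left them, time stands still between calls to the robot, and variables do not carry over. Pictures are saved under pics/ and viewed, and the job is handed in when it is done.

Besides the shell and the picture viewer there is one more tool, called after "Request:" by a JSON object that holds its "method" and its "body", one argument or row to a line. arm_command: Moves the arm, as the interface text tells. Its arguments: {"type":"object","properties":{"plan":{"type":"array","items":{"type":"array","items":{"type":"number"}}}},"required":["plan"]}

```bash
mkdir -p pics
cat > h.py <<'E'
import numpy as np, cv2
from bench import robot, optics, finder
def snap(cam,name):
    s=optics.snapshot(cam); cv2.imwrite(f'pics/{name}.png',cv2.cvtColor(s['image'],cv2.COLOR_RGB2BGR)); return s
def ray(s,u,v):
    d=np.array([(u-s['cx'])/s['fx'],(v-s['cy'])/s['fy'],1]); return np.array(s['position']),np.array(s['rotation'])@d
def atz(s,u,v,z):
    p,d=ray(s,u,v); return p+d*(z-p[2])/d[2]
def proj(s,P):
    c=np.array(s['rotation']).T@(np.asarray(P)-np.array(s['position'])); return np.array([s['fx']*c[0]/c[2]+s['cx'],s['fy']*c[1]/c[2]+s['cy']])
def tri(s1,a,s2,b):
    p,d=ray(s1,*a);q,e=ray(s2,*b);t=np.linalg.lstsq(np.c_[d,-e],q-p,rcond=None)[0]
    x,y=p+d*t[0],q+e*t[1]; return (x+y)/2,np.linalg.norm(x-y)
E
python3 - <<'E'
from h import *
o=robot.get_obs()
print(o['time'],o['tool_pos'],o['ee_rot'],o['width'],robot.grip_point_offset)
for c in('scene','top'):
    s=snap(c,c+'0'); print(c,s['fx'],s['fy'],s['cx'],s['cy'],np.round(s['position'],3),np.round(s['rotation'],3).tolist())
    for l in('bottle','jar','carousel_base','crank_knob','wide_bay','hood_edge'):
        for d in finder.masks_of(l,c): print(l,round(d['p'],2),d['extent'],d['pixels'].sum())
E
```

```text
0.0 [0.21330004 0.50636328 0.20430101] [-3.14134617e+00  2.18821184e-03  1.17199887e+00] 0.09439067428836533 0.0188
scene 462.9069365684993 462.9069365684993 284.3873971781299 214.49778482329378 [ 0.109 -0.508  0.674] [-2.207, -0.022, -0.632]
bottle 0.78 [195.1, 214.3, 207.8, 242.1] 472
bottle 0.71 [228.8, 222.7, 240.0, 243.0] 200
bottle 0.51 [214.0, 236.5, 226.7, 259.1] 248
jar 0.93 [247.5, 187.7, 272.9, 215.5] 548
carousel_base 0.9 [234.8, 190.8, 392.9, 333.0] 9848
crank_knob 0.56 [267.5, 195.5, 346.2, 321.7] 4171
wide_bay 0.7 [266.2, 192.4, 343.7, 324.2] 4210
hood_edge 0.57 [233.2, 186.2, 391.0, 328.6] 9796
top 495.63609485394244 495.63609485394244 282.6271185144118 206.28393412444828 [0.372 0.085 1.085] [-2.946, 0.02, -1.545]
bottle 0.89 [206.8, 255.5, 229.4, 277.0] 307
bottle 0.66 [300.1, 174.0, 405.3, 266.3] 4558
bottle 0.56 [244.9, 258.2, 254.6, 269.2] 130
bottle 0.42 [232.5, 230.2, 243.3, 247.2] 143
jar 0.76 [200.8, 173.4, 225.6, 198.9] 431
carousel_base 0.86 [292.1, 135.2, 427.0, 278.9] 16808
crank_knob 0.91 [302.3, 171.6, 408.2, 265.1] 4608
wide_bay 0.68 [299.9, 173.8, 405.9, 268.1] 4557
hood_edge 0.55 [288.8, 135.2, 428.0, 278.2] 16690
```

```bash
sed -i 's/    s=optics.snapshot(cam);/    s=optics.snapshot(cam); s["rotation"]=Rotation.from_euler("xyz",s["rotation"]).as_matrix() if np.ndim(s["rotation"])==1 else s["rotation"];/; 1a from scipy.spatial.transform import Rotation' h.py
python3 - <<'E'
import cv2
for c in('scene','top'):
    i=cv2.imread(f'pics/{c}0.png'); i=i[150:360,160:440] if c=='scene' else i[110:300,180:440]
    cv2.imwrite(f'pics/{c}0z.png',cv2.resize(i,None,fx=2.8,fy=2.8,interpolation=2))
E
```

```text
(no output)
```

View pics/scene0z.png

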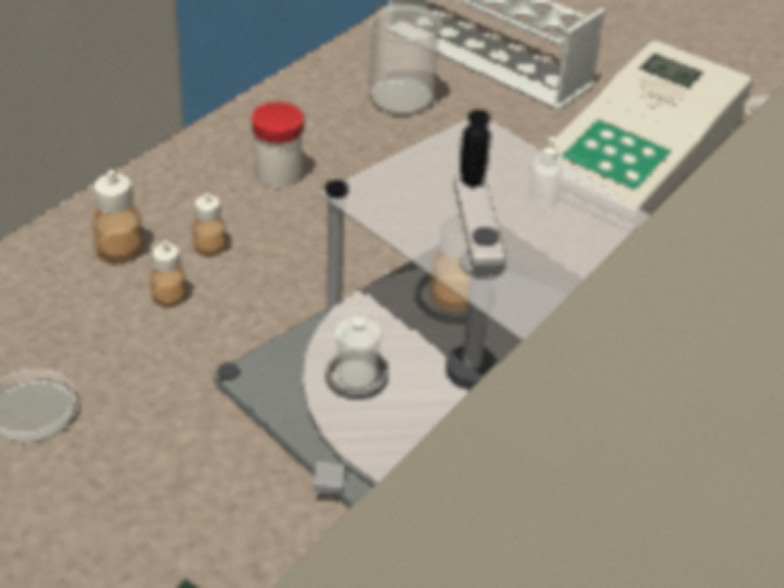

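View pics/top0z.png

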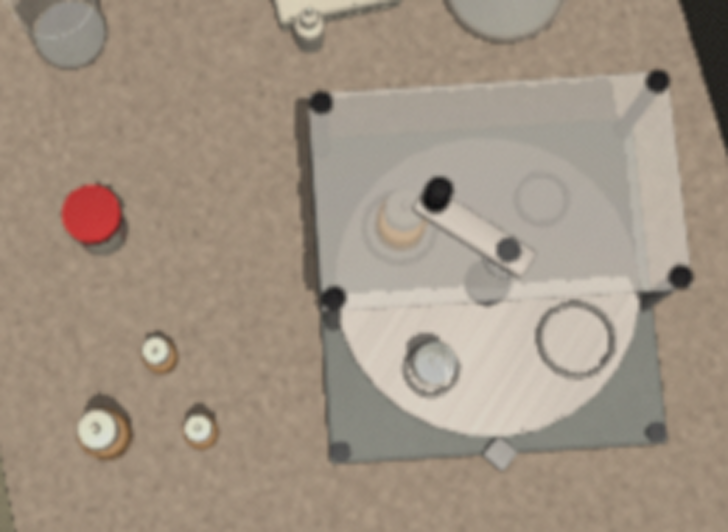

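View pics/scene0.png

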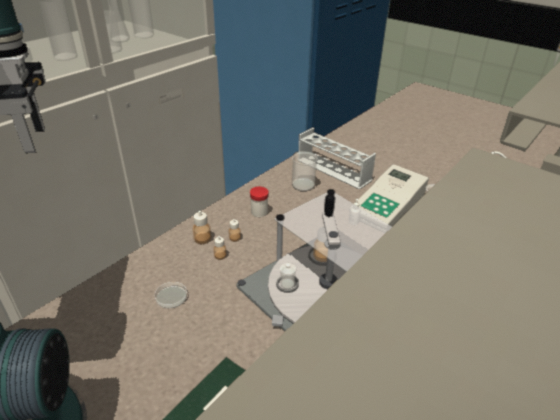

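View pics/top0.png

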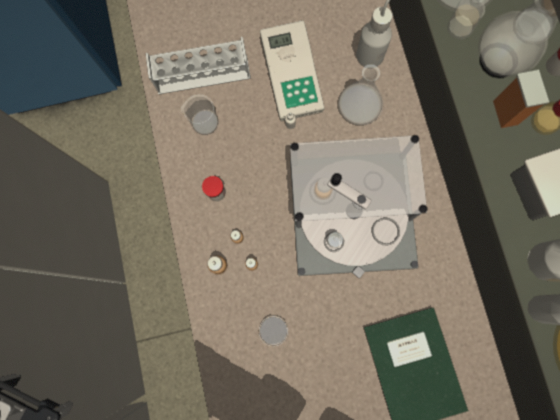

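Run:
```python
from h import *
s=snap('scene','s1');t=snap('top','t1')
print(s['rotation'],t['rotation'])
Z=lambda u,v:(180+u/2.8,110+v/2.8); S=lambda u,v:(160+u/2.8,150+v/2.8)
pr=lambda n,x:print(n,np.round(x,4) if not isinstance(x,tuple) else (np.round(x[0],4),round(x[1],4)))
pr('knobtop tri',tri(t,Z(436,186),s,S(477,118)))
pr('knobtop z196',atz(t,*Z(436,186),.196)); pr('knobbase z150',atz(t,*Z(438,203),.150))
pr('hub top tri',tri(t,Z(509,249),s,S(486,237)))
pr('hub top z~150',atz(t,*Z(509,249),.15))
pr('bottle top tri',tri(t,Z(96,429),s,S(113,176)))
pr('bottle tip .081',atz(t,*Z(96,429),.081));
pr('bottle base',atz(s,*S(121,243),.01))
pr('jar lid',tri(t,Z(92,214),s,S(278,118))); pr('jar z62',atz(t,*Z(92,214),.062))
pr('wide rim',atz(t,*Z(575,339),.042))
posts=[Z(320,102),Z(657,80),Z(681,276),Z(333,298)]
P=[atz(t,*p,.133) for p in posts]; 
for p in P: pr('post',p)
pr('pmean',np.mean(P,0))
for p in [(340,452),(655,432)]: pr('corner nut .02',atz(t,*Z(*p),.018))
pr('pointer .021',atz(t,*Z(501,452),.021))
c=[atz(t,*Z(*p),.014) for p in [(333,462),(666,440)]]; pr('corners',np.array(c)); 
pr('small', atz(t,*Z(156,350),.06)); pr('small2', atz(t,*Z(199,428),.06))
pr('post FL tri',tri(t,posts[3],s,S(336,188)))
pr('pointer tri',tri(t,Z(501,452),s,S(330,472)))
print(robot.get_obs()['time'])
```

```text
[[ 0.80655359 -0.33679639  0.48583896]
 [-0.59074443 -0.49003257  0.64100632]
 [ 0.0221883  -0.80401261 -0.59419812]] [[ 0.02546872 -0.98066848  0.19401205]
 [-0.99947621 -0.02110325  0.02453502]
 [-0.01996643 -0.19453531 -0.98069228]]
knobtop tri (array([0.6059, 0.0104, 0.2011]), np.float64(0.002))
knobtop z196 [0.6064 0.0105 0.196 ]
knobbase z150 [0.6064 0.0052 0.15  ]
hub top tri (array([ 0.5745, -0.0433,  0.1508]), np.float64(0.0007))
hub top z~150 [ 0.5749 -0.0436  0.15  ]
bottle top tri (array([0.4512, 0.2461, 0.0756]), np.float64(0.0007))
bottle tip .081 [0.4505 0.2453 0.081 ]
bottle base [0.4513 0.2439 0.01  ]
jar lid (array([0.6148, 0.2603, 0.0603]), np.float64(0.0003))
jar z62 [0.6145 0.2599 0.062 ]
wide rim [ 0.5298 -0.1077  0.042 ]
post [0.6834 0.0884 0.133 ]
post [ 0.7044 -0.152   0.133 ]
post [ 0.562  -0.1649  0.133 ]
post [0.5411 0.0764 0.133 ]
pmean [ 0.6227 -0.038   0.133 ]
corner nut .02 [0.4423 0.0677 0.018 ]
corner nut .02 [ 0.4633 -0.1718  0.018 ]
pointer .021 [ 0.4451 -0.0544  0.021 ]
corners [[ 0.4349  0.0729  0.014 ]
 [ 0.4577 -0.181   0.014 ]]
small [0.5118 0.2069 0.06  ]
small2 [0.4546 0.1726 0.06  ]
post FL tri (array([0.5416, 0.0764, 0.1303]), np.float64(0.0001))
pointer tri (array([ 0.4449, -0.0542,  0.0213]), np.float64(0.0003))
0.8
```

Request:
{"method": "arm_command", "body": {
  "plan": [
    [1,0.02,-0.02,0.05,0],
    [1,0.06,-0.07,0.06,0],
    [1,0.1,-0.12,0.06,0],
    [1,0.14,-0.17,0.06,0],
    [1,0.18,-0.22,0.06,0],
    [1,0.22,-0.27,0.06,0],
    [1,0.26,-0.32,0.06,0],
    [1,0.3,-0.37,0.06,0],
    [1,0.34,-0.42,0.06,0],
    [1,0.37,-0.46,0.06,0]
  ]
}}

```text
time: 2.05
tool_pos: [0.5844, 0.0455, 0.2656]
ee_rot: [3.141, -0.001, 1.172]
wrist_force: [0.4, 0.2, 0.4]
width: 0.0939
```

Request:
{"method": "arm_command", "body": {
  "plan": [
    [0.6,0.0225,-0.0395,0,0],
    [0.6,0.0225,-0.0395,0,0],
    [0.6,0.0225,-0.0395,0,0]
  ]
}}

```text
time: 2.42
tool_pos: [0.6055, 0.0082, 0.2654]
ee_rot: [-3.141, -0.001, 1.172]
wrist_force: [0.4, 0.9, -0.3]
width: 0.0674
```

Run:
```python
from h import *
s=snap('scene','s2');t=snap('top','t2')
o=robot.get_obs();print(o['time'],o['tool_pos'],o['ee_rot'],o['width'],o['wrist_force'])
for c,b in(('s2',(150,300,260,430)),('t2',(110,300,260,450))):
    i=cv2.imread(f'pics/{c}.png')[b[0]:b[1],b[2]:b[3]]; cv2.imwrite(f'pics/{c}z.png',cv2.resize(i,None,fx=3,fy=3,interpolation=2))
```

```text
2.525 [0.60533786 0.00909159 0.26601942] [ 3.14119561e+00 -6.67442550e-04  1.17373858e+00] 0.059436612959041575 [-0.13278115  0.01668276  0.80257935]
```

View pics/s2z.png

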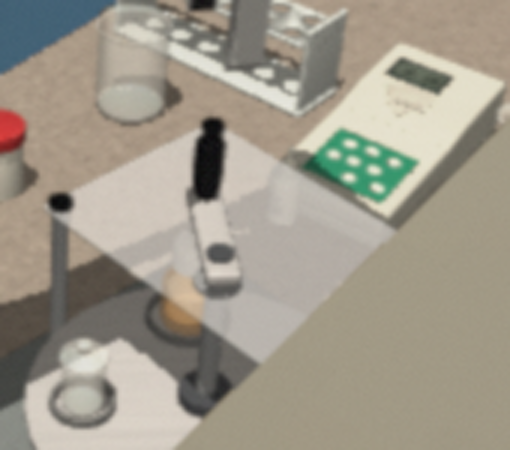

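View pics/t2z.png

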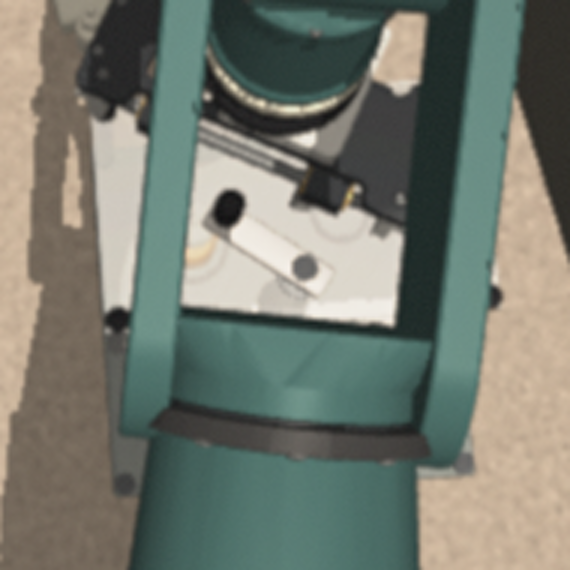

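Run:
```python
from h import *
s=snap('scene','s3')
o=robot.get_obs();p=o['tool_pos'];print(p,proj(s,p))
R=Rotation.from_euler('xyz',o['ee_rot']).as_matrix()
for e in(.03,-.03): print(proj(s,p+R[:,0]*e))
i=cv2.imread('pics/s3.png')[60:260,240:440]; cv2.imwrite('pics/s3z.png',cv2.resize(i,None,fx=3,fy=3,interpolation=2))
```

```text
[0.60531509 0.00920472 0.26612895] [332.96757136 161.94761417]
[327.75534131 153.76556859]
[338.4871892  170.61219044]
```

View pics/s3z.png

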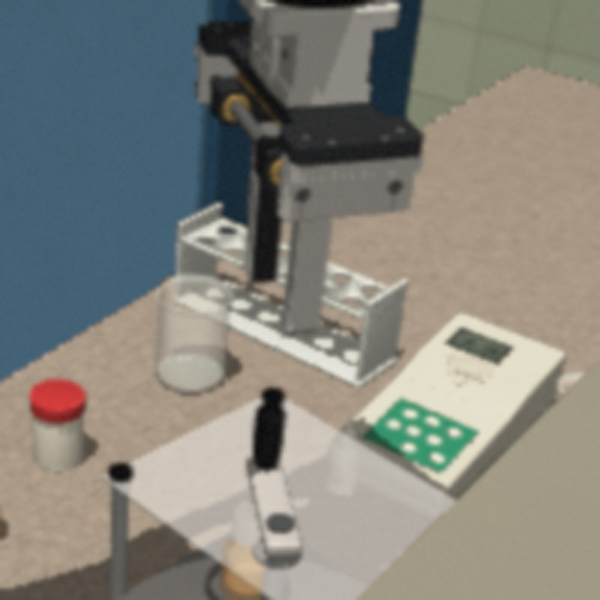

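Request:
{"method": "arm_command", "body": {
  "plan": [
    [0.6,0.001,0,-0.04,0],
    [0.6,0.001,0,-0.08,0],
    [0.6,0.001,0,-0.095,0],
    [0.6,0.001,0,-0.106,0],
    [0.6,0.001,0,-0.106,0],
    [0.0,0.001,0,-0.106,0],
    [0.0,0.001,0,-0.106,0],
    [0.0,0.001,0,-0.106,0],
    [0.0,0.001,0,-0.106,0],
    [0.0,0.001,0,-0.106,0]
  ]
}}

```text
time: 3.82
tool_pos: [0.6072, 0.0082, 0.1598]
ee_rot: [3.141, -0.001, 1.172]
wrist_force: [1.6, 1.5, -0.3]
width: 0.0192
```

Run:
```python
from h import *
s=snap('scene','s4');t=snap('top','t4')
o=robot.get_obs();print(o['time'],o['tool_pos'],o['ee_rot'],o['width'],o['wrist_force'])
i=cv2.imread('pics/s4.png')[60:260,240:440]; j=cv2.imread('pics/t4.png')[110:310,260:460];cv2.imwrite('pics/s4z.png',cv2.resize(np.hstack([i,j]),None,fx=2,fy=2,interpolation=2))
A=np.array([.5745,-.0433]);d=o['tool_pos'][:2]-A;a=np.arctan2(d[1],d[0]);print(np.linalg.norm(d),np.degrees(a))
for k in np.linspace(a,np.radians(5),9)[1:]: print(np.round(A+.06*np.array([np.cos(k),np.sin(k)])-o['tool_pos'][:2],4))
```

```text
3.925 [0.60716078 0.00818818 0.15981533] [ 3.14087542e+00 -1.20266119e-03  1.17232164e+00] 0.01919183052771911 [2.08827038 1.46068369 1.07279087]
0.060973432030120275 57.61159728992188
[ 0.0051 -0.0048]
[ 0.0102 -0.0095]
[ 0.0147 -0.0146]
[ 0.0186 -0.0203]
[ 0.0218 -0.0264]
[ 0.0244 -0.0328]
[ 0.0261 -0.0394]
[ 0.0271 -0.0463]
```

View pics/s4z.png

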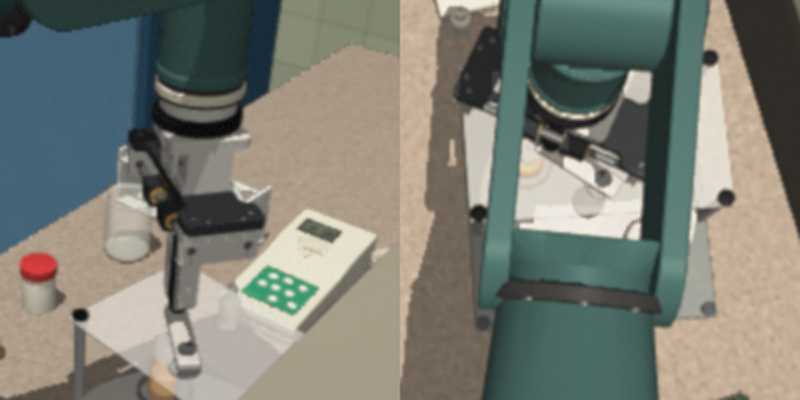

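Request:
{"method": "arm_command", "body": {
  "plan": [
    [0,0.005,-0.005,0,0],
    [0,0.01,-0.0095,0,0],
    [0,0.0147,-0.0146,0,0],
    [0,0.0186,-0.0203,0,0],
    [0,0.0218,-0.0264,0,0],
    [0,0.0244,-0.0328,0,0],
    [0,0.0261,-0.0394,0,0],
    [0,0.0271,-0.0463,0,0],
    [0,0.0271,-0.0463,0,0],
    [0,0.0271,-0.0463,0,0]
  ]
}}

```text
time: 5.18
tool_pos: [0.6351, -0.0402, 0.1598]
ee_rot: [3.138, 0.001, 1.171]
wrist_force: [5.1, -0.7, 0.1]
width: 0.0189
```

Run:
```python
from h import *
s=snap('scene','s5');t=snap('top','t5')
o=robot.get_obs();print(o['time'],o['tool_pos'],o['ee_rot'],o['width'],o['wrist_force'])
i=cv2.imread('pics/s5.png')[60:260,240:440]; j=cv2.imread('pics/t5.png')[110:310,260:460];cv2.imwrite('pics/s5z.png',cv2.resize(np.hstack([i,j]),None,fx=2,fy=2,interpolation=2))
A=np.array([.5745,-.0433]);d=o['tool_pos'][:2]-A;a=np.arctan2(d[1],d[0]);print(np.linalg.norm(d),np.degrees(a))
```

```text
5.275 [ 0.63506936 -0.04009391  0.15984214] [3.13791955e+00 9.55283162e-04 1.17085953e+00] 0.019087811404592994 [ 5.73977538 -0.8562575  -0.20034976]
0.06065415326340752 3.029978956917527
```

View pics/s5z.png

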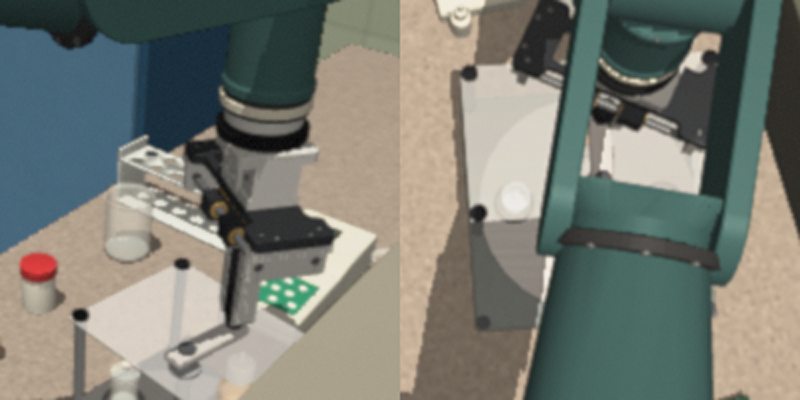

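Request:
{"method": "arm_command", "body": {
  "plan": [
    [0,-0.0005,0.002,0,0],
    [0,-0.0005,0.002,0,0],
    [0,-0.0005,0.002,0,0],
    [0.45,-0.0005,0.002,0,0],
    [0.45,-0.0005,0.002,0,0],
    [0.45,-0.0005,0.002,0,0],
    [0.5,-0.0005,0.002,0.03,0],
    [0.5,-0.0005,0.002,0.07,0],
    [0.5,-0.0005,0.002,0.11,0],
    [0.5,-0.0005,0.002,0.11,0]
  ]
}}

```text
time: 6.52
tool_pos: [0.6346, -0.0369, 0.2743]
ee_rot: [3.134, -0.002, 1.172]
wrist_force: [0.2, 0.0, -0.1]
width: 0.0467
```

Request:
{"method": "arm_command", "body": {
  "plan": [
    [0.7,-0.02,0.04,0.01,-5],
    [0.7,-0.05,0.08,0.01,-12],
    [0.7,-0.08,0.12,0.01,-19],
    [0.7,-0.11,0.165,0.01,-26],
    [0.7,-0.14,0.21,0.01,-33],
    [0.7,-0.165,0.25,0.01,-38],
    [0.7,-0.18,0.28,-0.02,-38],
    [0.7,-0.18,0.28,-0.06,-38],
    [0.7,-0.18,0.28,-0.08,-38],
    [0.7,-0.18,0.28,-0.08,-38]
  ]
}}

```text
time: 7.78
tool_pos: [0.4512, 0.2427, 0.1857]
ee_rot: [-3.141, 0.007, 0.509]
wrist_force: [0.2, -0.9, 0.9]
width: 0.0657
```

Run:
```python
from h import *
s=snap('scene','s6');t=snap('top','t6')
o=robot.get_obs();print(o['time'],o['tool_pos'],o['ee_rot'],o['width'],o['wrist_force'])
i=cv2.imread('pics/s6.png')[150:350,160:420]; j=cv2.imread('pics/t6.png')[110:300,180:440];cv2.imwrite('pics/s6z.png',cv2.resize(i,None,fx=3,fy=3,interpolation=2));cv2.imwrite('pics/t6z.png',cv2.resize(j,None,fx=3,fy=3,interpolation=2))
```

```text
7.875 [0.45316748 0.24326643 0.18922546] [-3.14154847e+00  8.37463873e-04  5.08616469e-01] 0.06563079011371292 [ 0.93598013 -0.248694   -0.60223357]
```

View pics/s6z.png

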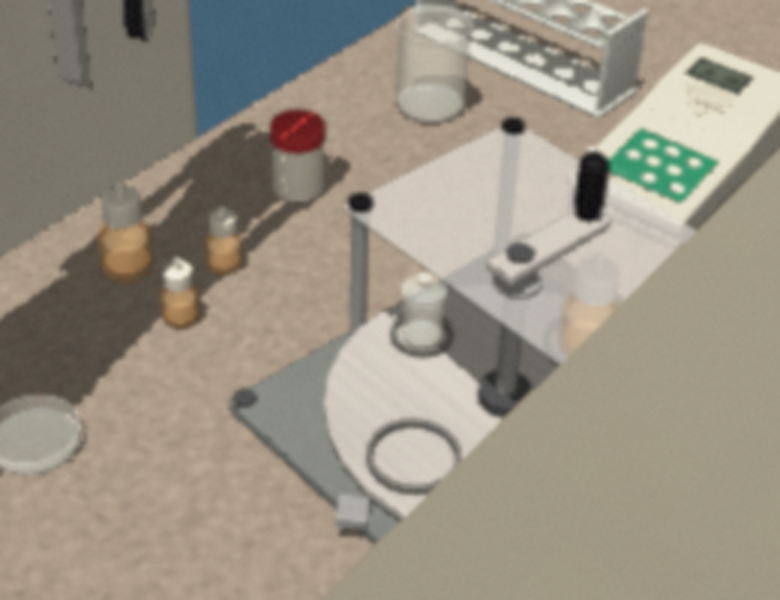

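View pics/t6z.png

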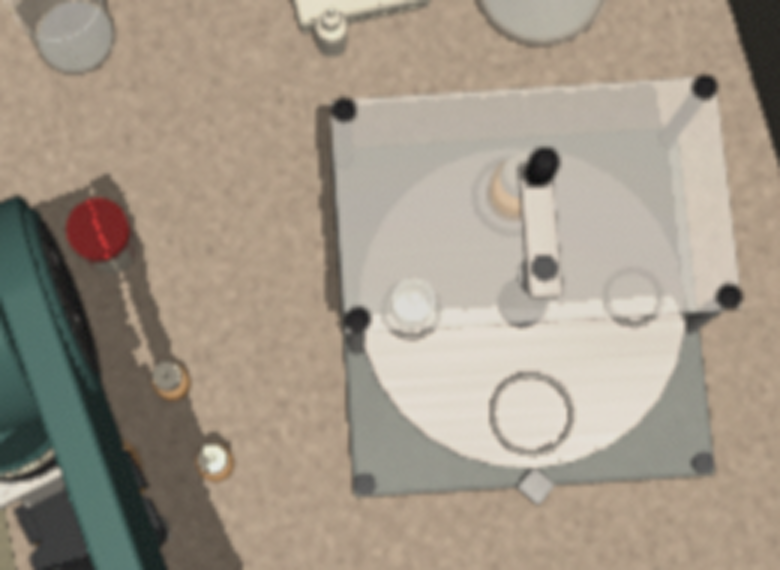

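Run:
```python
from h import *
s=snap('scene','s7');t=snap('top','t7')
a=(180+531/3,110+412/3);b=(160+414/3,150+456/3)
print(atz(t,*a,.042),atz(s,*b,.042),tri(t,a,s,b))
a=(180+535/3,110+485/3);b=(160+354/3,150+505/3);print('pointer',tri(t,a,s,b))
a=(180+545/3,110+267/3);b=(160+520/3,150+253/3);print('hub',tri(t,a,s,b))
a=(180+543/3,110+158/3);b=(160+592/3,150+156/3);print('knob',tri(t,a,s,b))
for n in range(2):
  for d in finder.masks_of('bottle','scene'): 
    l,tp,r,bt=d['extent'];print(d['p'],d['extent'],atz(s,(l+r)/2,bt-3,.0))
  break
```

```text
[ 0.49394514 -0.04778896  0.042     ] [ 0.48712169 -0.05793603  0.042     ] (array([ 0.49503203, -0.04916463,  0.02945863]), np.float64(0.0008592738590121725))
pointer (array([ 0.44503189, -0.0533741 ,  0.02090484]), np.float64(0.0010794737970975098))
hub (array([ 0.57414001, -0.04291836,  0.15140807]), np.float64(0.0007812287529033372))
knob (array([ 0.63343579, -0.03591735,  0.1951758 ]), np.float64(0.0012171240789712156))
0.83 [193.9, 212.0, 210.6, 243.4] [0.44852257 0.24496187 0.        ]
0.53 [230.8, 221.1, 240.2, 242.1] [0.51268004 0.2061909  0.        ]
0.48 [209.6, 236.9, 226.3, 259.8] [0.44998714 0.17622943 0.        ]
```

```bash
cat > ov.py <<'E'
from h import *
A=np.array([.5744,-.0431])
def ov(name,t,s,C):
  out=[]
  for im,q,b in((s['image'],s,(250,280,330,350)),(t['image'],t,(220,330,320,420))):
    if q is s: b=(270,270,340,330)
    i=cv2.cvtColor(im,cv2.COLOR_RGB2BGR)[b[1]:b[3],b[0]:b[2]]; k=6;i=cv2.resize(i,None,fx=k,fy=k,interpolation=2)
    for r,z,c in((.030,.042,(0,0,255)),(.026,.042,(0,255,0)),(.030,.028,(255,0,0))):
      pts=np.array([(proj(q,[C[0]+r*np.cos(x),C[1]+r*np.sin(x),z])+.5-np.array(b[:2]))*k for x in np.linspace(0,2*np.pi,60)]).astype(np.int32)
      cv2.polylines(i,[pts],True,c,1)
    out.append(i)
  return out
if __name__=='__main__':
  s=snap('scene','s8');t=snap('top','t8')
  t2=t
  i=t['image']
  def f(q,b,nm,C):
    k=6;i=cv2.resize(cv2.cvtColor(q['image'],cv2.COLOR_RGB2BGR)[b[1]:b[3],b[0]:b[2]],None,fx=k,fy=k,interpolation=2)
    for r,z,c in((.030,.042,(0,0,255)),(.026,.042,(0,255,0)),(.030,.028,(255,0,0))):
      pts=np.array([(proj(q,[C[0]+r*np.cos(x),C[1]+r*np.sin(x),z])+.5-np.array(b[:2]))*k for x in np.linspace(0,2*np.pi,60)]).astype(np.int32)
      cv2.polylines(i,[pts],True,c,1)
    return i
  C=(.4945,-.0500)
  a=f(t,(330,220,390,280),'t',C);b=f(s,(270,270,330,330),'s',C)
  cv2.imwrite('pics/ov1.png',np.hstack([a,b]))
E
python3 ov.py
```

```text
(no output)
```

View pics/ov1.png

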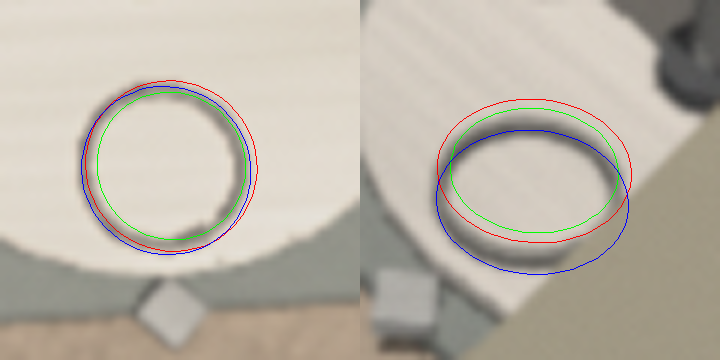

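Request:
{"method": "arm_command", "body": {
  "plan": [
    [0.7,-0.002,0.0015,-0.04,0],
    [0.7,-0.0025,0.0015,-0.08,0],
    [0.7,-0.0025,0.0015,-0.11,0],
    [0.7,-0.0025,0.0015,-0.135,0],
    [0.7,-0.0025,0.0015,-0.155,0],
    [0.7,-0.0025,0.0015,-0.163,0],
    [0.7,-0.0025,0.0015,-0.163,0]
  ]
}}

```text
time: 9.0
tool_pos: [0.451, 0.245, 0.0266]
ee_rot: [-3.142, 0.0, 0.509]
wrist_force: [0.8, -0.2, 0.8]
width: 0.0657
```

Run:
```python
from h import *
s=snap('scene','s9');t=snap('top','t9')
o=robot.get_obs();print(o['time'],o['tool_pos'],o['ee_rot'],o['width'],o['wrist_force'])
i=cv2.imread('pics/s9.png')[160:290,150:300];cv2.imwrite('pics/s9z.png',cv2.resize(i,None,fx=4.5,fy=4.5,interpolation=2))
```

```text
9.1 [0.45173966 0.24528955 0.02767803] [ 3.14136982e+00 -2.16308535e-03  5.08696243e-01] 0.06532107980900186 [-0.57055509  0.02626115  0.43577301]
```

View pics/s9z.png

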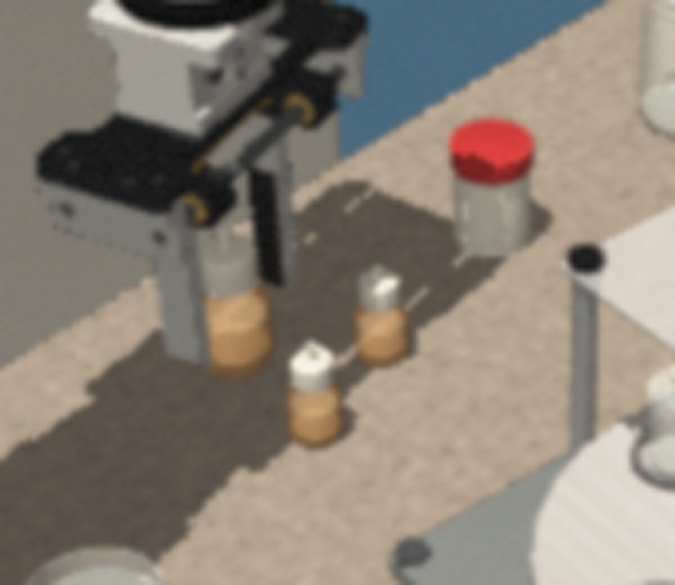

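Request:
{"method": "arm_command", "body": {
  "plan": [
    [0.3,0,0,0,0],
    [0.3,0,0,0,0],
    [0.3,0,0,0,0],
    [0.3,0,0,0,0],
    [0.3,0,0,0,0],
    [0.3,0,0,0.01,0],
    [0.3,0,0,0.03,0],
    [0.3,0,0,0.05,0],
    [0.3,0,0,0.05,0]
  ]
}}

```text
time: 10.22
tool_pos: [0.452, 0.2454, 0.0784]
ee_rot: [3.141, -0.004, 0.509]
wrist_force: [0.0, 0.2, -0.4]
width: 0.0374
```

Run:
```python
from h import *
s=snap('scene','s10')
o=robot.get_obs();print(o['time'],o['tool_pos'],o['ee_rot'],o['width'],o['wrist_force'])
i=cv2.imread('pics/s10.png')[140:290,150:300];cv2.imwrite('pics/s10z.png',cv2.resize(i,None,fx=4,fy=4,interpolation=2))
```

```text
10.275 [0.4511397  0.2450417  0.07709776] [ 3.14140549e+00 -1.25037096e-03  5.08810088e-01] 0.03730023012786684 [-0.0166239   0.02655408 -0.41263517]
```

View pics/s10z.png

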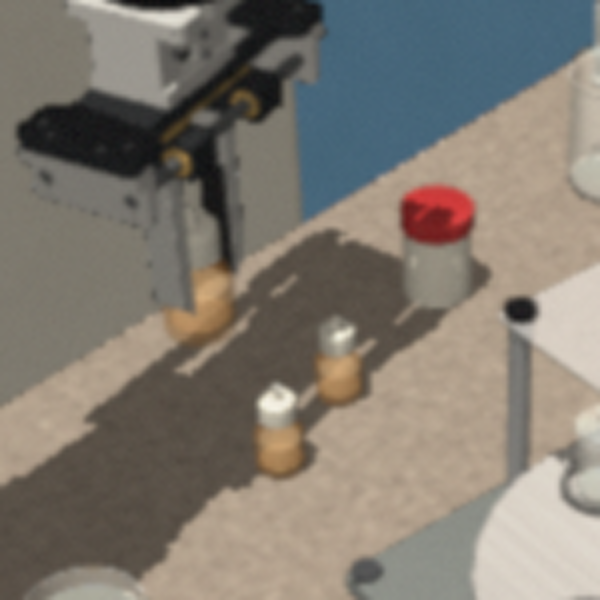

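Run:
```python
from h import *
s=snap('scene','s11');t=snap('top','t11')
o=robot.get_obs();T=o['tool_pos'];R=Rotation.from_euler('xyz',o['ee_rot']).as_matrix()
i=cv2.cvtColor(s['image'],cv2.COLOR_RGB2BGR)
b=(165,150,245,250);k=6
ds=finder.masks_of('bottle','scene')
for d in ds: print(d['p'],d['extent'])
im=cv2.resize(i[b[1]:b[3],b[0]:b[2]],None,fx=k,fy=k,interpolation=2)
def circ(r,z,c):
  pts=np.array([(proj(s,[T[0]+r*np.cos(x),T[1]+r*np.sin(x),z])+.5-np.array(b[:2]))*k for x in np.linspace(0,2*np.pi,60)]).astype(np.int32)
  cv2.polylines(im,[pts],True,c,1)
z0=T[2]-.027
circ(.02,z0,(0,0,255));circ(.02,z0+.05,(0,255,0));circ(.0145,z0+.075,(255,0,0))
cv2.imwrite('pics/s11z.png',im)
j=cv2.imread('pics/t11.png')[200:330,150:290];cv2.imwrite('pics/t11z.png',cv2.resize(j,None,fx=4,fy=4,interpolation=2))
```

```text
0.9 [192.8, 192.6, 209.6, 228.3]
0.57 [227.2, 219.1, 242.3, 242.6]
0.55 [211.7, 235.2, 225.8, 260.1]
```

View pics/s11z.png

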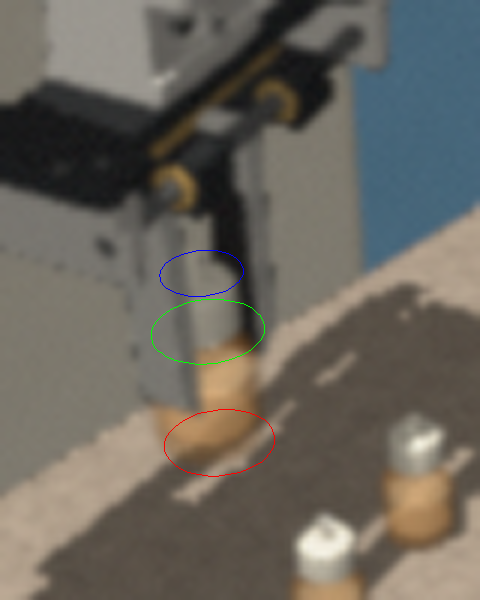

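View pics/t11z.png

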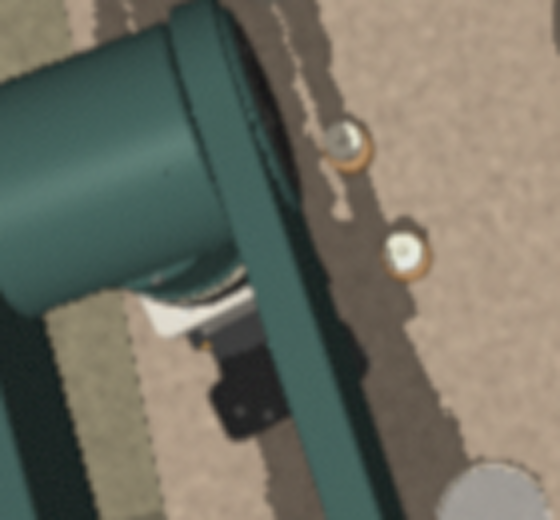

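```bash
cat > m.py <<'E'
from h import *
def draw(q,img,b,C,z0,k=6,r=.02,tilt=None):
  im=cv2.resize(img[b[1]:b[3],b[0]:b[2]],None,fx=k,fy=k,interpolation=2)
  for rr,z,c in((r,0,(0,0,255)),(r,.048,(0,255,0)),(.0145,.055,(255,255,0)),(.0145,.073,(255,0,0)),(.002,.081,(255,0,255))):
    pts=np.array([(proj(q,[C[0]+rr*np.cos(x),C[1]+rr*np.sin(x),z0+z])+.5-np.array(b[:2]))*k for x in np.linspace(0,2*np.pi,60)]).astype(np.int32)
    cv2.polylines(im,[pts],True,c,1)
  return im
E
python3 - <<'E'
from m import *
s=snap('scene','s12');t=snap('top','t12')
o=robot.get_obs();T=o['tool_pos'];print(o['time'],T)
C=(.4505,.2453)
a=draw(s,cv2.imread('pics/scene0.png'),(170,190,230,260),C,0)
b=draw(t,cv2.imread('pics/top0.png'),(190,230,250,300),C,0)
cv2.imwrite('pics/m1.png',np.hstack([a,b]))
R=Rotation.from_euler('xyz',o['ee_rot']).as_matrix()
b=(165,150,245,250);im=draw(s,cv2.imread('pics/s12.png'),b,T,T[2]-.027)
for e in(.0187,-.0187):
  for y in(-.008,.008):
    P=T+R[:,0]*e+R[:,1]*y
    p=[tuple(((proj(s,P-R[:,2]*h)+.5-np.array(b[:2]))*6).astype(int)) for h in(0,.05)]; p=[tuple(map(int,x)) for x in p]
    cv2.line(im,p[0],p[1],(0,255,255),1)
cv2.imwrite('pics/m2.png',im)
E
```

```text
10.525 [0.45011855 0.24463001 0.07534491]
```

View pics/m1.png

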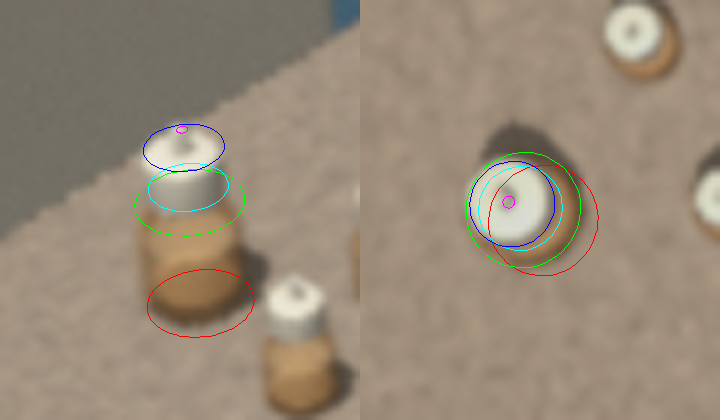

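View pics/m2.png

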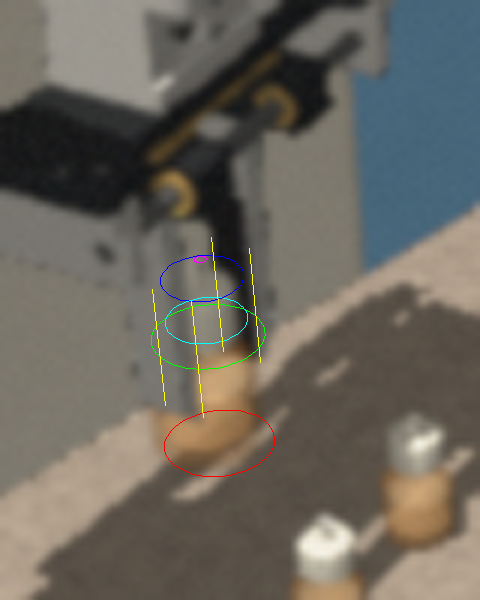

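Request:
{"method": "arm_command", "body": {
  "plan": [
    [0.3,0,0,0.04,0],
    [0.3,0,-0.02,0.075,5],
    [0.3,0.005,-0.055,0.085,13],
    [0.3,0.01,-0.095,0.085,22],
    [0.3,0.018,-0.135,0.085,31],
    [0.3,0.026,-0.175,0.085,40],
    [0.3,0.034,-0.215,0.085,49],
    [0.3,0.04,-0.255,0.085,58],
    [0.3,0.046,-0.28,0.085,64],
    [0.3,0.046,-0.294,0.085,66]
  ]
}}

```text
time: 11.78
tool_pos: [0.4967, -0.0505, 0.1606]
ee_rot: [-3.14, -0.0, 1.66]
wrist_force: [-0.5, -0.9, 0.2]
width: 0.0374
```

Request:
{"method": "arm_command", "body": {
  "plan": [
    [0.3,0,0,-0.02,0],
    [0.3,0,0,-0.045,0],
    [0.3,0,0,-0.045,0],
    [0.3,0,0,-0.045,0]
  ]
}}

```text
time: 12.28
tool_pos: [0.4972, -0.049, 0.117]
ee_rot: [3.141, 0.0, 1.661]
wrist_force: [-0.3, -0.3, -0.4]
width: 0.0369
```

```bash
cat > look.py <<'E'
import sys
from m import *
n=sys.argv[1]; s=snap('scene','s'+n);t=snap('top','t'+n)
o=robot.get_obs();T=o['tool_pos'];print(o['time'],T,o['ee_rot'],o['width'],o['wrist_force'])
C=(T[0]-.003,T[1])
B=(.4946,-.0492)
b=(250,225,350,325);im=draw(s,cv2.imread(f'pics/s{n}.png'),b,C,T[2]-.027,r=.0187)
for r,z in((.03,.028),(.03,.042)):
  pts=np.array([(proj(s,[B[0]+r*np.cos(x),B[1]+r*np.sin(x),z])+.5-np.array(b[:2]))*6 for x in np.linspace(0,2*np.pi,60)]).astype(np.int32)
  cv2.polylines(im,[pts],True,(0,255,255),1)
cv2.imwrite(f'pics/l{n}.png',im)
i=cv2.imread(f'pics/t{n}.png')[110:310,240:440];j=cv2.imread(f'pics/s{n}.png')[150:350,220:420]
cv2.imwrite(f'pics/p{n}.png',cv2.resize(np.hstack([i,j]),None,fx=2,fy=2,interpolation=2))
E
python3 look.py 13
```

```text
12.375 [ 0.49765982 -0.04914602  0.1177783 ] [3.13951495e+00 5.79790539e-04 1.66085256e+00] 0.03732796973782567 [-0.02094508  0.13165817  0.11958818]
```

View pics/l13.png

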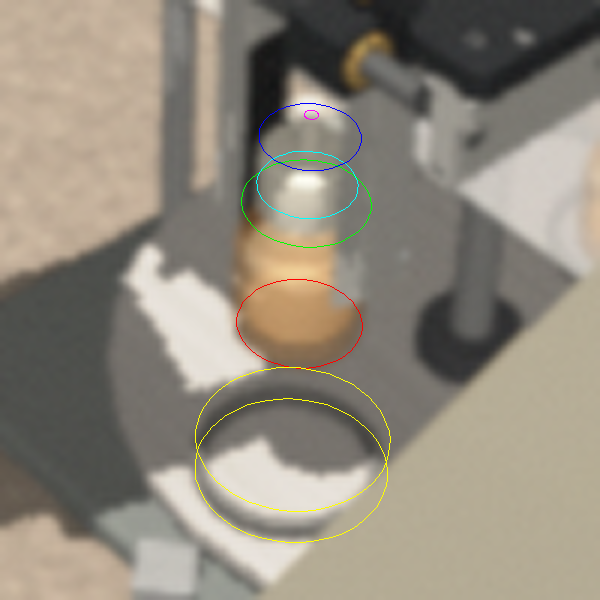

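View pics/p13.png

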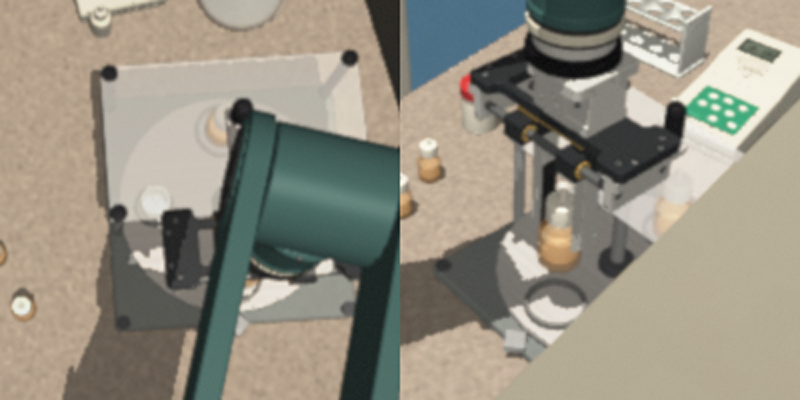

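Request:
{"method": "arm_command", "body": {
  "plan": [
    [0.3,0,0,-0.015,0],
    [0.3,0,0,-0.03,0],
    [0.3,0,0,-0.04,0],
    [0.3,0,0,-0.047,0],
    [0.3,0,0,-0.053,0],
    [0.3,0,0,-0.057,0],
    [0.3,0,0,-0.06,0],
    [0.3,0,0,-0.06,0]
  ]
}}

```text
time: 13.38
tool_pos: [0.4969, -0.0491, 0.0564]
ee_rot: [-3.142, -0.0, 1.661]
wrist_force: [-0.2, -1.1, -0.5]
width: 0.0376
```

```bash
python3 look.py 14
```

```text
13.475 [ 0.497079   -0.04908718  0.05678381] [3.14104486e+00 6.32858272e-05 1.66068394e+00] 0.037610298537259126 [-0.13785762 -0.60865822  0.02069353]
```

View pics/l14.png

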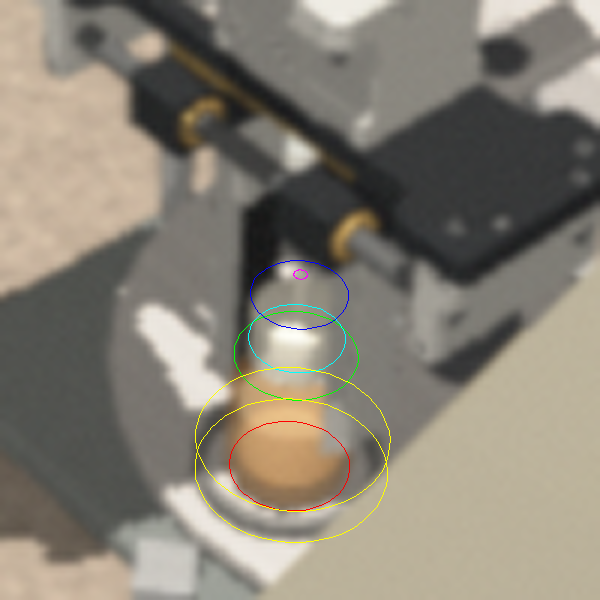

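Request:
{"method": "arm_command", "body": {
  "plan": [
    [0.3,0,0,-0.0015,0],
    [0.3,0,0,-0.0025,0],
    [0.3,0,0,-0.0025,0],
    [0.3,0,0,-0.0025,0]
  ]
}}

```text
time: 13.98
tool_pos: [0.4972, -0.0491, 0.0549]
ee_rot: [3.141, 0.0, 1.661]
wrist_force: [-0.5, 0.6, 5.3]
width: 0.0369
```

Request:
{"method": "arm_command", "body": {
  "plan": [
    [0.45,0,0,0.0005,0],
    [0.55,0,0,0.0005,0],
    [0.6,0,0,0.0005,0],
    [0.65,0,0,0.0005,0],
    [0.65,0,0,0.0005,0],
    [0.65,0,0,0.0005,0]
  ]
}}

```text
time: 14.72
tool_pos: [0.4969, -0.049, 0.0545]
ee_rot: [3.142, -0.0, 1.661]
wrist_force: [-0.4, 0.5, -0.2]
width: 0.061
```

```bash
python3 look.py 15
```

```text
14.825 [ 0.49687783 -0.04905245  0.05450894] [ 3.14158191e+00 -6.99273732e-05  1.66069700e+00] 0.06137417184024303 [-0.96002653 -0.37988924  0.76217429]
```

View pics/l15.png

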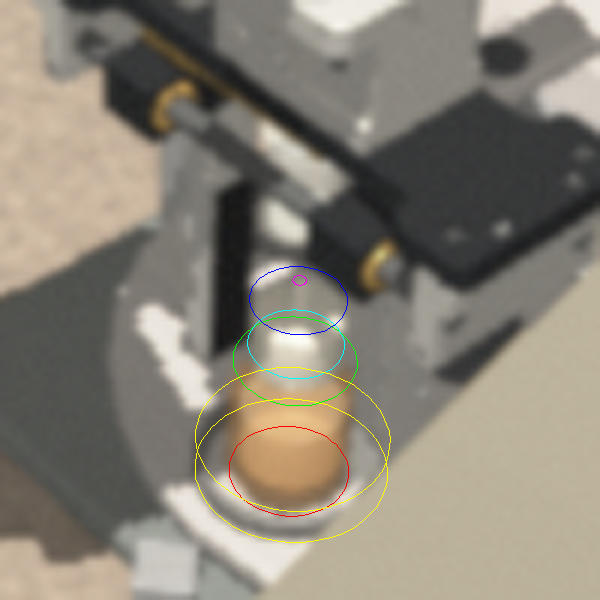

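Bottle stands in the ring, fingers clear of it on both sides. Lift straight up and move away to look.

Request:
{"method": "arm_command", "body": {
  "plan": [
    [0.65,0,0,0.02,0],
    [0.65,0,0,0.05,0],
    [0.65,0,0,0.09,0],
    [0.65,0,0,0.13,0],
    [0.65,-0.02,0.04,0.16,0],
    [0.65,-0.05,0.09,0.18,0],
    [0.65,-0.08,0.15,0.18,0],
    [0.65,-0.1,0.21,0.18,0],
    [0.65,-0.12,0.26,0.18,0],
    [0.65,-0.12,0.3,0.18,0]
  ]
}}

```text
time: 16.08
tool_pos: [0.3754, 0.253, 0.2352]
ee_rot: [3.14, -0.001, 1.663]
wrist_force: [0.9, -0.7, 0.1]
width: 0.0609
```

Request:
{"method": "arm_command", "body": {
  "plan": [
    [0.65,-0.02,0.04,0,0],
    [0.65,-0.02,0.04,0,0],
    [0.65,-0.02,0.04,0,0]
  ]
}}

```text
time: 16.45
tool_pos: [0.357, 0.2906, 0.2345]
ee_rot: [3.141, 0.001, 1.661]
wrist_force: [-0.8, -0.2, -0.3]
width: 0.0614
```

Run:
```python
from m import *
s=snap('scene','s16');t=snap('top','t16')
o=robot.get_obs();print(o['time'],o['tool_pos'],o['wrist_force'])
C=(.4946,-.0492);B=C
out=[]
for q,b in((s,(260,240,330,330)),(t,(320,210,390,300))):
  im=draw(q,cv2.cvtColor(q['image'],cv2.COLOR_RGB2BGR),b,C,.028,k=5,r=.0187)
  for r,z in((.03,.028),(.03,.042)):
    pts=np.array([(proj(q,[B[0]+r*np.cos(x),B[1]+r*np.sin(x),z])+.5-np.array(b[:2]))*5 for x in np.linspace(0,2*np.pi,60)]).astype(np.int32)
    cv2.polylines(im,[pts],True,(0,255,255),1)
  raw=cv2.resize(cv2.cvtColor(q['image'],cv2.COLOR_RGB2BGR)[b[1]:b[3],b[0]:b[2]],None,fx=5,fy=5,interpolation=2)
  out.append(np.hstack([raw,im]))
cv2.imwrite('pics/f1.png',out[0]);cv2.imwrite('pics/f2.png',out[1])
```

```text
16.55 [0.35739436 0.29002407 0.23456737] [-0.22217017 -1.03262926  0.44857785]
```

View pics/f1.png

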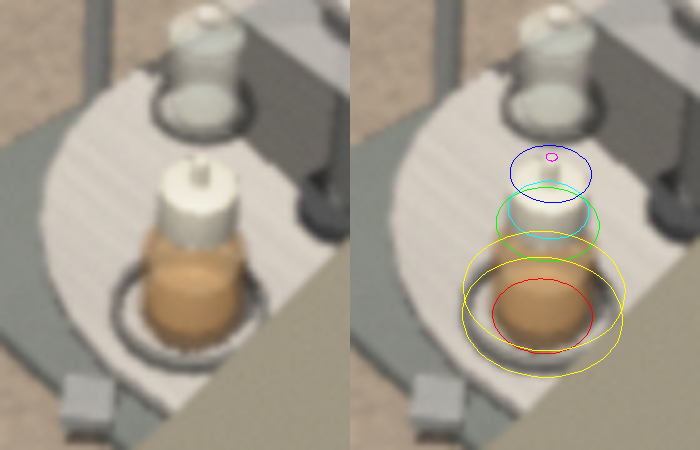

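View pics/f2.png

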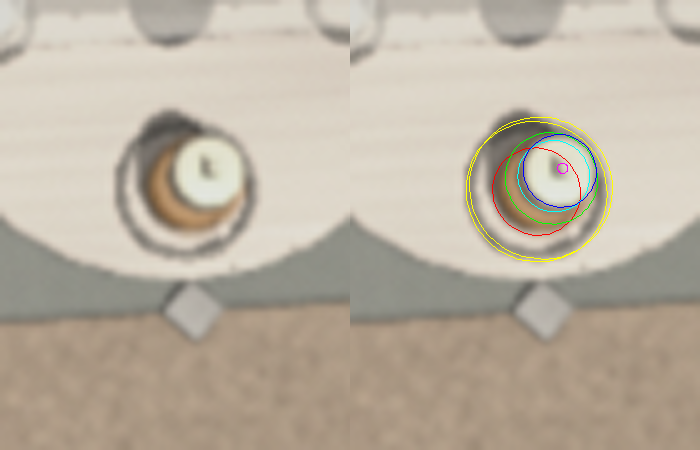

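View pics/t16.png

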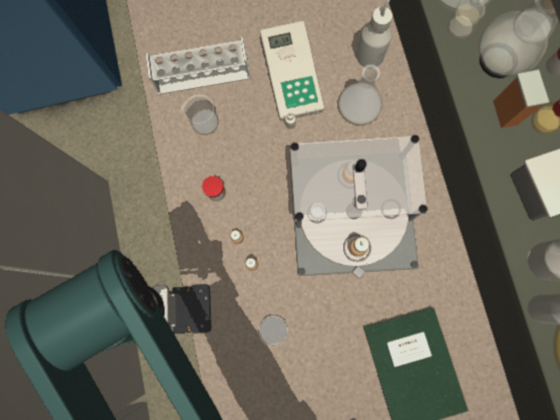

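```bash
python3 -c "
from bench import robot
print(robot.close_job(), robot.get_obs()['time'])"
```

```text
the job is handed in; nothing more can be done
the job is handed in; nothing more can be done
```

I turned the carousel about 53° clockwise by its knob, which brought the empty wide bay to the loading point. I then gripped the largest amber bottle, lowered it into the bay until the floor pushed back with about 5 N, and let go. The arm withdrew and I handed the job in at about 16.6 s; no verdict was reported.

**Last checks:** the final pictures show the bottle upright in the ring, about 3 mm or less from its centre. The bay is about 2 mm from the loading point. The red-lidded jar has not moved, and the gripper is clear of everything.

**What disagreed:**
- **Bottle size:** the bottle measured about 37 mm wide (gripper and picture) and about 76 mm tall (two camera views), not the 40 and 81 mm in the text. I saw no larger loose amber bottle.
- **Bay position:** the ring and the knob gave bay positions differing by about 4 mm across the front. I placed the bottle between them, within tolerance either way.

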